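Feel for the hidden till release

ROBOT

A 7-joint arm with a two-finger parallel gripper is mounted at the origin on the work surface. World frame = base frame: x ahead of the robot, y to its left, z up, the work surface at z = 0. Lengths are in m, angles in rad, forces in N, time in s.
With the tool pointing down it reaches from about 0.425 to 0.925 m from the base axis. Payload 6.8 kg.
Tool frame: the origin (TCP) lies at the very end of the fingers, on their centre line; the grasp point (between the pads) lies 19 mm behind it; z points along the fingers, y is the direction in which the jaws open and shut (so a half turn about z gives the same grasp; the last joint's range is limited). The gripper opens to 85 mm and grips with 20 to 120 N. Pads are 22 mm wide; open, the fingers measure 114 mm over their backs; the gripper's body (76 mm by 85 mm) begins 54 mm behind the grasp point. The pads swing forward as they close: fully open they stand 13 mm farther back than shut.
Start: joints at [1.15, 0.477, 0.022, 1.555, -0.011, 1.109, -0.083], TCP at [0.208, -0.642, 0.204] pointing down, gripper open.
Joint ranges: [-2.96, 2.96], [-0.34, 2.1], [-1.41, 1.46], [0.24, 2.44], [-1.37, 4.51], [0.17, 1.92], [-2.96, 2.96]. Speed limits (rad/s): [2.39, 2.39, 3.14, 3.14, 3.14, 3.14, 3.14].

INTERFACE

Orientations are given as a unit quaternion [w, x, y, z].
In Python, from station import bot gives the robot as it stands.
- The arm moves only by the tool move_arm, never from a script. Its argument "commands" is text: rows parted by semicolons, each of 7 numbers parted by spaces: the opening, from 0 (shut) to 1 (fully open), then the shift along the tool's x, y, z in cm, then the turn, a rotation vector about the tool's x, y, z in degrees. In form: gripper tx ty tz rx ry rz; .... A call has 1 to 12 rows; each row shifts and turns the commanded pose from where the row before left it, along the tool's axes as they then stand; what a row does not reach is not made up. A row lasts 1/12 s, in which the tool goes at most 41.7 mm and 7.16 degrees, less where a joint would pass 70% of its speed; a pose out of reach is approached as far as the arm can. A call with a gripper value outside its range is refused whole. The fingers move at their own pace and stop on an object; "force" is the grip in N (left out, the last holds). Time passes only in rows, so rows that do not move let the fingers close. It gives the time, the measured TCP pose, the force and the opening at its end, in the units of the state.
- bot.get_obs(): the state, without advancing time (a new reading comes with each control period).
- bot.read_camera(name): name is "side" or "top"; returns a dict with "img" (400x640x3 uint8, red, green, blue), "K" (3x3 intrinsics, pixels), "rvec" (rotation vector, rad) and "tvec" (3), from world to camera coordinates, as OpenCV has them. Camera axes: x right, y down, z forward; pixel columns grow to the right and rows downward; lengths in m; the calibration is good to about 2 mm. A picture is of the moment at which its call begins. There is no depth.
- bot.hand_in(): hands the job in, once; it reports no verdict.
The state is a dict: "t": time; "q": joint angles; "joint_vel": joint speeds; "joint_torque": joint torques, N m; "eef_pos": TCP position; "tool_rot": TCP orientation; "contact_force": force on the tool from outside, world axes, zero at the start; "torque": the same for the moment, N m; "gripper_width": opening from 0.0 (shut) to 1.0 (fully open).
Only numpy, scipy, OpenCV 4.12 (cv2) and the standard library are available. Lean on these libraries where they do the work, as an engineer would, in place of code of your own. Each camera call takes 0.05 s, during which the arm holds its last target. There are 200 camera calls.

TASK

Open the spice stall's cash till. Its unmarked release button is sunk somewhere in the flat strip along the front of the till's top: feel lightly over the strip with the fingertips to find it, press it right in so that the lid springs open, then take the hand away and leave the lid standing open. Leave the jar, bottle, tin and spoon around the till where they are.

Things in the scene. Friction and masses are not known exactly. Their poses are not given: they have to be found in the camera images.
- till: Flip-top cash till, a fixed steel case 220 (x) x 440 (y) x 100 mm high on the counter. Origin at the centre of its underside; x points from its front (the strip's side, nearer the robot) to its back (the lid's hinge), y left along its width, z up. The front 70 mm of its top is a fixed ledge with the strip; the other 150 mm is the lid, level with the ledge.
- strip_mid (a point): Middle of the exposed strip, on its surface; axes as the till's. The strip is a flat aluminium panel let into the ledge, exposed over 170 mm along y and 54 mm along x, 98 mm above the counter and 2 mm below the ledge around it. The release button lies in it, centred across it (same x), its centre anywhere from 55 mm right to 55 mm left of this point along y: not given, differs each time.
- release (a joint): Release button: a flat 44 x 44 mm plate of the strip's aluminium in a 45 mm square opening, its face 3 mm below the strip's surface. Value: its travel in m, 0 at rest, 0.006 fully in. It moves straight down, starts at about 2.5 N, is fully in at about 5 to 6 N, springs back when let go, and draws the lid's catch clear at about 4 mm.
- till_lid (a joint): Lid angle in rad: 0 shut, 1.2 fully open. Hinged along the till's back edge. Once the catch is drawn a spring lifts its front edge (37 mm behind the strip's middle line) up and away from the strip, fully open in about a second, and holds it there. It cannot be opened while the catch holds.
- spice_jar: Glass jar with brass cap, 64 mm across, 95 mm tall, loose, in front of the till's left half. Origin at the centre of its underside, z up. To be left alone.
- tin: Small brass-coloured tin, 45 x 65 mm, 85 mm tall, loose, in front of the till's right half. Origin at the centre of its underside. To be left alone.
- oil_bottle: Small bottle, 48 mm across, 150 mm tall, loose, beside the till's left end. Origin at the centre of its underside. To be left alone.
- spoon: Steel spoon 190 mm long, lying loose beside the till's right end. To be left alone.

How it is judged:
On the way, in this order (a step that is already met when the one before it is completed fails the run):
1. the fingers lightly touch the strip or the button in it, before the button goes in (contact force between the fingers and till above 0.3 N and distance between the grasp point and strip_mid below 0.13 m and value of joint release below 0.002 m), for 0.02 s.
2. the release button is pressed in by the fingers, at least 3 mm (contact force between the fingers and till above 0.3 N and distance between the grasp point and strip_mid below 0.13 m and value of joint release above 0.003 m), for 0.05 s.
At the end, for the whole second after the job is handed in: The lid stands open (more than 1.05 rad) and at rest, the button has sprung back to within 1.5 mm, and the jar, tin, bottle and spoon are within 20 mm of where they stood (value of joint till_lid above 1.05 rad and velocity of joint till_lid below 0.1 rad/s and value of joint release below 0.0015 m and distance of each of spice_jar, tin, oil_bottle, spoon from where it was at the start of the episode below 0.02 m); the robot touches nothing.
It fails at once if the fingers strike the till hard, with more than 150 N (contact force between the fingers and till above 150 N).
It fails at once if the jar, tin, bottle or spoon is shoved, lifted or carried more than 20 mm (distance of any of spice_jar, tin, oil_bottle, spoon from where it was at the start of the episode above 0.02 m).
It fails at once if the jar, tin or bottle is tipped over (angle between any of spice_jar, tin, oil_bottle's own z axis and vertical above 0.5 rad).
It also fails if it takes over 58 s, if anything falls off the work surface, if the arm or the gripper's body presses on something with over 40 N, if the wrist force passes 120 N, or if a joint passes its speed limit or range.

## Working session

There is one attempt and no reset: what is moved stays moved. The work goes in short steps, Python scripts to look and compute and a tool call to move; the robot and the scene stay as the last step left them, time stands still between calls to the robot, and variables do not carry over. Pictures are saved under pics/ and viewed, about 8 in all and at most 12, crops included, and the job is handed in when it is done.

Besides the shell and the picture viewer there is one more tool, called as name(argument=value, ...) on one line, values as JSON. move_arm: Moves the arm, as the interface text tells. Its arguments: {"type":"object","properties":{"commands":{"type":"string"},"force":{"type":"number"}},"required":["commands"]}

```bash
mkdir -p pics
python3 - <<'E'
from station import bot
import cv2
o=bot.get_obs()
for k in("t","eef_pos","tool_rot","contact_force","gripper_width"):print(k,o[k])
for n in("top","side"):
    c=bot.read_camera(n);cv2.imwrite(f"pics/{n}0.png",c["img"][:,:,::-1]);print(n,c["K"],c["rvec"],c["tvec"])
E
```

```text
t 0.0
eef_pos [ 0.2075331  -0.64163235  0.20333607]
tool_rot [-8.85339863e-04  9.87793796e-01  1.55764545e-01 -1.95834525e-04]
contact_force [ 0.30984754  0.2164318  -0.40429482]
gripper_width 1.0013657242882543
top [[427.34925526   0.         325.47068486]
 [  0.         427.34925526 197.87377412]
 [  0.           0.           1.        ]] [ 2.15492426 -2.2087063   0.10501149] [0.06474211 0.56092174 1.10482714]
side [[375.6057071    0.         320.81985152]
 [  0.         375.6057071  203.58279697]
 [  0.           0.           1.        ]] [ 2.45220775 -0.1951289   0.06713056] [-0.54567361  0.17993671  0.93322501]
```

View pics/top0.png

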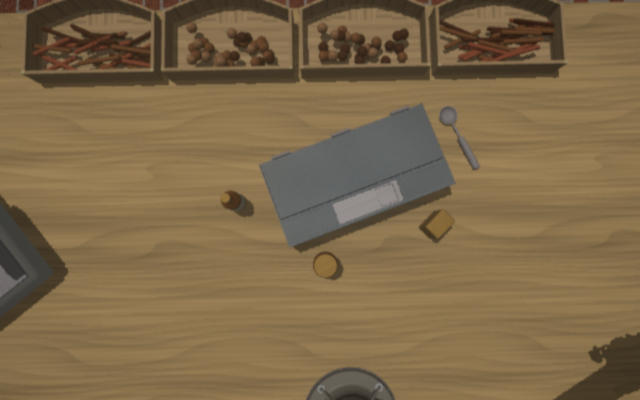

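View pics/side0.png

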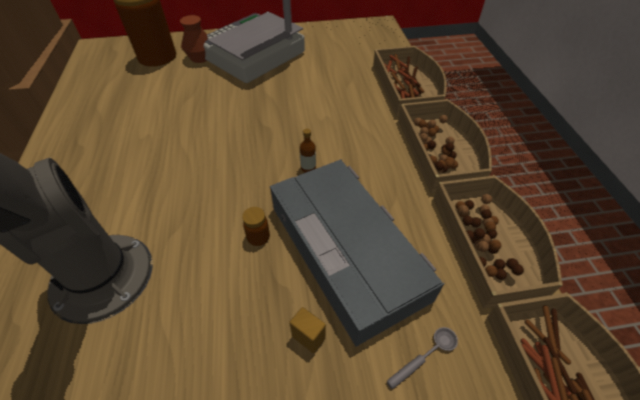

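The top view shows the till with its strip at about (333–402, 181–223), and a faint square near (388,194). The jar is at (326,265), the tin at (437,224), the bottle at (235,202) and the spoon at (460,138). Next I'll enlarge the strip area and locate the ledge corners.

```bash
cat > h.py <<'E'
import numpy as np,cv2
def world(c,uv,z):
    R=cv2.Rodrigues(c["rvec"])[0];C=-R.T@c["tvec"].ravel()
    p=cv2.undistortPoints(np.float64(uv).reshape(-1,1,2),c["K"],None)[:,0]
    d=np.c_[p,np.ones(len(p))]@R
    return C+d*((z-C[2])/d[:,2])[:,None]
E
python3 - <<'E'
from station import bot
import cv2,numpy as np
from h import world
c=bot.read_camera("top");np.set_printoptions(precision=4,suppress=True)
im=c["img"][:,:,::-1]
cr=cv2.resize(im[165:265,300:465],None,fx=4.8,fy=4.8,interpolation=cv2.INTER_CUBIC)
cr=cv2.convertScaleAbs(cr,alpha=1.4)
cv2.imwrite("pics/crop1.png",cr)
print(world(c,[(262,165),(422,105),(454,184),(291,246),(279,217),(442,156)],.1))
print(world(c,[(333,205),(397,181),(402,199),(338,223)],.098))
print("jar,tin tops",world(c,[(326,265)],.095),world(c,[(437,224)],.085))
E
```

```text
[[ 0.6413  0.2068  0.1   ]
 [ 0.7843 -0.1969  0.1   ]
 [ 0.5825 -0.2673  0.1   ]
 [ 0.4401  0.1387  0.1   ]
 [ 0.5115  0.1668  0.1   ]
 [ 0.6534 -0.241   0.1   ]]
[[ 0.5379  0.0336  0.098 ]
 [ 0.5936 -0.1267  0.098 ]
 [ 0.5486 -0.1373  0.098 ]
 [ 0.4933  0.0225  0.098 ]]
jar,tin tops [[0.3917 0.0545 0.095 ]] [[ 0.485  -0.2245  0.085 ]]
```

View pics/crop1.png

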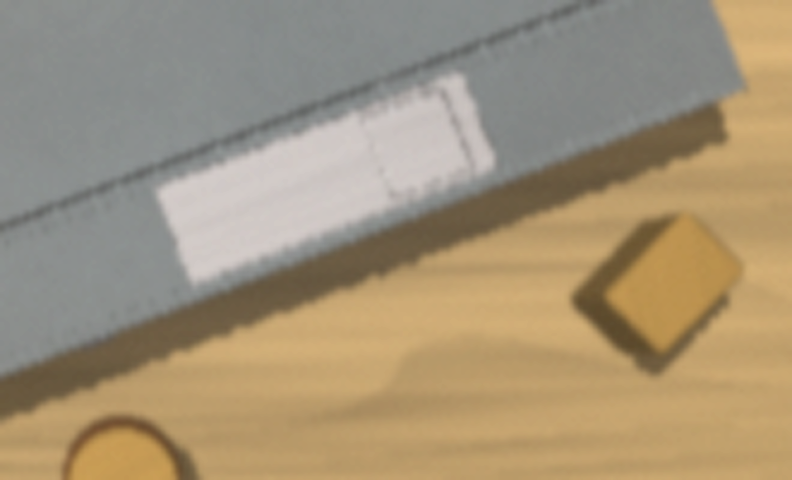

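The enlarged crop shows the button outline in the strip, at crop corners (367,115), (447,90), (473,168) and (393,193). The strip itself runs (157,188), (460,72), (495,163), (192,283). I'll convert these to tool-frame shifts.

```bash
cat > go.py <<'E'
from station import bot
import numpy as np
from scipy.spatial.transform import Rotation as R
def rel(p,yaw):
    o=bot.get_obs();Q=R.from_quat(np.roll(o["tool_rot"],-1))
    T=R.from_euler("z",yaw)*R.from_euler("x",np.pi)
    print("shift cm",Q.inv().apply(np.array(p)-o["eef_pos"])*100,"turn deg",(Q.inv()*T).as_rotvec(degrees=True))
E
python3 - <<'E'
from station import bot
import numpy as np;np.set_printoptions(precision=3,suppress=True)
from h import world;from go import rel
c=bot.read_camera("top")
f=lambda P:np.array(P)/4.8+[300,165]
S=world(c,f([(157,188),(460,72),(495,163),(192,283)]),.098);B=world(c,f([(367,115),(447,90),(473,168),(393,193)]),.096)
m,b=S.mean(0),B.mean(0);d=(S[0]+S[3]-S[1]-S[2])/2
yaw=np.arctan2(-d[0],d[1]);y=np.array([-np.sin(yaw),np.cos(yaw),0]);x=np.array([y[1],-y[0],0])
print(m,b,"len",np.linalg.norm(d),"yaw",np.degrees(yaw),"button y,x off",(b-m)@y,(b-m)@x)
yaw=np.radians(19.4);y=np.array([-np.sin(yaw),np.cos(yaw),0])
t=m+y*.01;t[2]=.14;print("touch",t);rel(t,yaw)
E
```

```text
[ 0.544 -0.053  0.098] [ 0.561 -0.102  0.096] len 0.16789467712784997 yaw 19.85119422665799 button y,x off -0.05198553066960894 -0.0007213329715109784
touch [ 0.541 -0.044  0.14 ]
shift cm [ 50.096 -46.677   6.417] turn deg [-0.06   0.004 -1.477]
```

move_arm(commands="0 2.5 -2.3 0 0 0 0; 0 2.5 -2.3 0 0 0 -1.5; 0 2.5 -2.3 0 0 0 0; 0 2.5 -2.3 0 0 0 0; 0 2.5 -2.3 0 0 0 0; 0 2.5 -2.3 0 0 0 0; 0 2.5 -2.3 0 0 0 0; 0 2.5 -2.3 0 0 0 0; 0 2.5 -2.3 0 0 0 0; 0 2.5 -2.3 0 0 0 0; 0 2.5 -2.3 0 0 0 0; 0 2.5 -2.3 0 0 0 0", force=40)

```text
t: 1.2
eef_pos: [0.4008, -0.2815, 0.2044]
tool_rot: [0.0, 0.986, 0.169, 0.0]
contact_force: [0.4, -0.5, -0.8]
gripper_width: -0.001
```

move_arm(commands="0 2.5 -2.3 0 0 0 0; 0 2.5 -2.3 0 0 0 0; 0 2.5 -2.3 0 0 0 0; 0 2.5 -2.3 0 0 0 0; 0 2.5 -2.3 0 0 0 0; 0 2.5 -2.3 0 0 0 0; 0 0 0 0 0 0 0; 0 0 0 0 0 0 0")

```text
t: 1.87
eef_pos: [0.4967, -0.1009, 0.2043]
tool_rot: [-0.0, 0.985, 0.171, 0.0]
contact_force: [-0.4, -1.2, -0.7]
gripper_width: -0.0
```

Run:
```python
from go import *
np.set_printoptions(precision=3,suppress=True)
rel([.541,-.044,.12],np.radians(19.4));print(bot.get_obs()["contact_force"])
```

```text
shift cm [ 6.086 -3.861  8.43 ] turn deg [-0.028 -0.019  0.28 ]
[-0.418 -1.162 -0.694]
```

move_arm(commands="0 2 -1.3 0 0 0 0; 0 2 -1.3 0 0 0 0; 0 2.1 -1.3 0 0 0 0; 0 0 0 2 0 0 0; 0 0 0 2 0 0 0; 0 0 0 2 0 0 0; 0 0 0 1.5 0 0 0; 0 0 0 0 0 0 0; 0 0 0 0 0 0 0; 0 0 0 0 0 0 0; 0 0 0 0 0 0 0")

```text
t: 2.78
eef_pos: [0.5414, -0.0466, 0.1306]
tool_rot: [0.0, 0.986, 0.168, 0.001]
contact_force: [0.4, 0.5, -0.5]
gripper_width: -0.001
```

Run:
```python
from go import *
import cv2
np.set_printoptions(precision=3,suppress=True)
rel([.541,-.044,.1],np.radians(19.4));print(bot.get_obs()["contact_force"])
c=bot.read_camera("side");a=c["img"][100:360,190:470,::-1];cv2.imwrite("pics/side1.png",cv2.resize(a,None,fx=2.3,fy=2.3,interpolation=cv2.INTER_CUBIC))
```

```text
shift cm [ 0.041 -0.258  3.059] turn deg [ 0.06  -0.108 -0.028]
[ 0.413  0.49  -0.532]
```

View pics/side1.png

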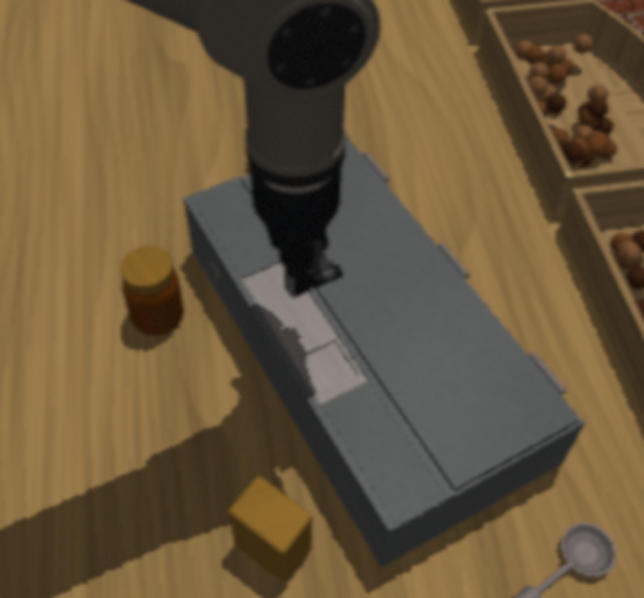

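The side view shows the closed fingers over the strip at about (315,285), clear of the jar and tin. The button outline is at about (335,370). I'll descend slowly for a light touch on the plain strip.

move_arm(commands="0 0 0 1.4 0 0 0; 0 0 0 1.2 0 0 0; 0 0 0 0.2 0 0 0; 0 0 0 0 0 0 0; 0 0 0 0 0 0 0; 0 0 0 0 0 0 0")

```text
t: 3.33
eef_pos: [0.541, -0.0459, 0.1018]
tool_rot: [0.0, 0.986, 0.169, 0.0]
contact_force: [-0.0, -0.7, 0.1]
gripper_width: -0.001
```

move_arm(commands="0 0 0 0.1 0 0 0; 0 0 0 0 0 0 0; 0 0 0 0.1 0 0 0; 0 0 0 0 0 0 0; 0 0 0 0 0 0 0")

```text
t: 3.75
eef_pos: [0.5406, -0.046, 0.0993]
tool_rot: [-0.0, 0.986, 0.169, -0.0]
contact_force: [-0.7, 0.9, 1.2]
gripper_width: 0.006
```

move_arm(commands="0 0 0 0.05 0 0 0; 0 0 0 0 0 0 0; 0 0 0 0 0 0 0")

```text
t: 4.0
eef_pos: [0.5406, -0.046, 0.0988]
tool_rot: [-0.0, 0.986, 0.169, -0.0]
contact_force: [0.4, -0.9, -0.1]
gripper_width: -0.002
```

move_arm(commands="0 0 0 0.05 0 0 0; 0 0 0 0 0 0 0; 0 0 0 0 0 0 0")

```text
t: 4.25
eef_pos: [0.5405, -0.046, 0.0983]
tool_rot: [0.0, 0.986, 0.169, -0.0]
contact_force: [0.8, -0.1, -0.3]
gripper_width: -0.001
```

move_arm(commands="0 0 0 0.05 0 0 0; 0 0 0 0 0 0 0; 0 0 0 0 0 0 0")

```text
t: 4.5
eef_pos: [0.5406, -0.046, 0.0978]
tool_rot: [-0.0, 0.986, 0.169, -0.0]
contact_force: [0.6, -0.3, -0.1]
gripper_width: -0.001
```

move_arm(commands="0 0 0 0.05 0 0 0; 0 0 0 0 0 0 0; 0 0 0 0 0 0 0")

```text
t: 4.75
eef_pos: [0.5406, -0.046, 0.0973]
tool_rot: [0.0, 0.986, 0.169, -0.0]
contact_force: [-0.4, 0.2, 0.1]
gripper_width: -0.003
```

move_arm(commands="0 0 0 0.05 0 0 0; 0 0 0 0 0 0 0; 0 0 0 0 0 0 0")

```text
t: 5.0
eef_pos: [0.5405, -0.046, 0.0968]
tool_rot: [0.0, 0.986, 0.169, -0.0]
contact_force: [-0.3, 0.9, 0.9]
gripper_width: 0.002
```

move_arm(commands="0 0 0 0.05 0 0 0; 0 0 0 0 0 0 0; 0 0 0 0 0 0 0")

```text
t: 5.25
eef_pos: [0.5406, -0.046, 0.0963]
tool_rot: [0.0, 0.986, 0.169, -0.0]
contact_force: [-0.7, -1.3, 0.8]
gripper_width: 0.002
```

move_arm(commands="0 0 0 0.05 0 0 0; 0 0 0 0 0 0 0; 0 0 0 0 0 0 0")

```text
t: 5.5
eef_pos: [0.5406, -0.046, 0.0958]
tool_rot: [0.0, 0.986, 0.169, -0.0]
contact_force: [-0.5, 0.2, -0.6]
gripper_width: -0.003
```

move_arm(commands="0 0 0 0.05 0 0 0; 0 0 0 0 0 0 0; 0 0 0 0 0 0 0")

```text
t: 5.75
eef_pos: [0.5406, -0.046, 0.0953]
tool_rot: [0.0, 0.986, 0.169, -0.0]
contact_force: [0.6, 0.1, -0.6]
gripper_width: -0.003
```

Run:
```python
from station import bot
import cv2
c=bot.read_camera("side");a=c["img"][190:290,270:390,::-1];a=cv2.resize(a,None,fx=4,fy=4,interpolation=cv2.INTER_CUBIC)
b=bot.read_camera("top")["img"][150:250,300:420,::-1];b=cv2.resize(b,None,fx=3.3,fy=4,interpolation=cv2.INTER_CUBIC)
cv2.imwrite("pics/s2.png",cv2.convertScaleAbs(cv2.hconcat([a,b[:,:320]]),alpha=1.4))
```

```text
(no output)
```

View pics/s2.png

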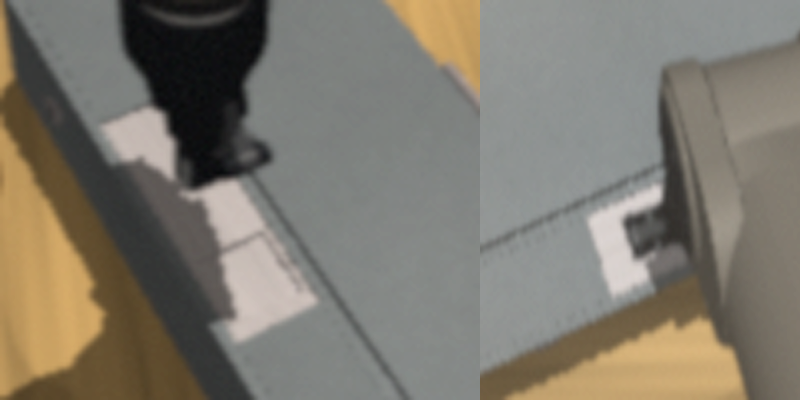

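The side view (left) has the fingertips very near the strip surface, close to its middle line. The button is visible to their right at (265,285), and no contact registers yet. I'll keep stepping down.

move_arm(commands="0 0 0 0.05 0 0 0; 0 0 0 0 0 0 0; 0 0 0 0 0 0 0")

```text
t: 6.1
eef_pos: [0.5406, -0.046, 0.0948]
tool_rot: [-0.0, 0.986, 0.169, -0.0]
contact_force: [-0.4, -0.1, 0.6]
gripper_width: 0.001
```

move_arm(commands="0 0 0 0.05 0 0 0; 0 0 0 0 0 0 0; 0 0 0 0 0 0 0")

```text
t: 6.35
eef_pos: [0.5405, -0.046, 0.0943]
tool_rot: [0.0, 0.986, 0.169, -0.0]
contact_force: [0.6, -0.9, 0.3]
gripper_width: 0.001
```

move_arm(commands="0 0 0 0.05 0 0 0; 0 0 0 0 0 0 0; 0 0 0 0 0 0 0")

```text
t: 6.6
eef_pos: [0.5406, -0.046, 0.0938]
tool_rot: [0.0, 0.986, 0.169, -0.0]
contact_force: [0.4, -0.3, -0.1]
gripper_width: 0.001
```

move_arm(commands="0 0 0 0.05 0 0 0; 0 0 0 0 0 0 0; 0 0 0 0 0 0 0")

```text
t: 6.85
eef_pos: [0.5406, -0.046, 0.0933]
tool_rot: [-0.0, 0.986, 0.169, -0.0]
contact_force: [-0.2, 0.5, 0.5]
gripper_width: 0.0
```

move_arm(commands="0 0 0 0.05 0 0 0; 0 0 0 0 0 0 0; 0 0 0 0 0 0 0")

```text
t: 7.1
eef_pos: [0.5406, -0.046, 0.0928]
tool_rot: [-0.0, 0.986, 0.169, -0.0]
contact_force: [-0.8, -0.4, -0.1]
gripper_width: 0.002
```

move_arm(commands="0 0 0 0.05 0 0 0; 0 0 0 0 0 0 0; 0 0 0 0 0 0 0")

```text
t: 7.35
eef_pos: [0.5405, -0.046, 0.0923]
tool_rot: [-0.0, 0.986, 0.169, -0.0]
contact_force: [0.6, 0.3, 0.0]
gripper_width: -0.006
```

move_arm(commands="0 0 0 0.05 0 0 0; 0 0 0 0 0 0 0; 0 0 0 0 0 0 0")

```text
t: 7.6
eef_pos: [0.5405, -0.046, 0.0918]
tool_rot: [-0.0, 0.986, 0.169, -0.0]
contact_force: [0.1, 0.4, 0.2]
gripper_width: -0.001
```

move_arm(commands="0 0 0 0.05 0 0 0; 0 0 0 0 0 0 0; 0 0 0 0 0 0 0")

```text
t: 7.85
eef_pos: [0.5406, -0.046, 0.0913]
tool_rot: [0.0, 0.986, 0.169, -0.0]
contact_force: [0.5, -0.0, -0.4]
gripper_width: 0.001
```

move_arm(commands="0 0 0 0.05 0 0 0; 0 0 0 0 0 0 0; 0 0 0 0 0 0 0")

```text
t: 8.1
eef_pos: [0.5406, -0.046, 0.0908]
tool_rot: [-0.0, 0.986, 0.169, -0.0]
contact_force: [-0.8, -0.5, 0.1]
gripper_width: -0.0
```

move_arm(commands="0 0 0 0.05 0 0 0; 0 0 0 0 0 0 0; 0 0 0 0 0 0 0")

```text
t: 8.35
eef_pos: [0.5406, -0.046, 0.0903]
tool_rot: [-0.0, 0.986, 0.169, -0.0]
contact_force: [0.1, -0.4, 0.4]
gripper_width: 0.001
```

No contact 8 mm below the expected height, so I'll check with both cameras where the strip and the fingertip really are.

Run:
```python
from station import bot
import cv2,numpy as np
from go import R
o=bot.get_obs();tcp=o["eef_pos"];Q=R.from_quat(np.roll(o["tool_rot"],-1))
c=bot.read_camera("side")
pr=lambda P:cv2.projectPoints(np.float64(P),c["rvec"],c["tvec"],c["K"],None)[0][:,0]
yaw=np.radians(19.5);x=np.array([np.cos(yaw),np.sin(yaw),0]);y=np.array([-x[1],x[0],0]);m=np.array([.544,-.053,.098])
S=[m+a*x*.027+b*y*.085 for a,b in((1,1),(1,-1),(-1,-1),(-1,1))]
im=c["img"][190:290,270:390,::-1];k=6
v=cv2.convertScaleAbs(cv2.resize(im,None,fx=k,fy=k,interpolation=cv2.INTER_CUBIC),alpha=1.5)
f=lambda P:np.int32((pr(P)-[270,190]+.5)*k)
cv2.polylines(v,[f(S)],True,(0,0,255),1)
F=[tcp+Q.apply([a*.011,b*.0145,0]) for a,b in((1,1),(1,-1),(-1,-1),(-1,1))]
cv2.polylines(v,[f(F)],True,(0,255,0),1);print(f([tcp]))
cv2.imwrite("pics/s3.png",v)
```

```text
[[295 316]]
```

View pics/s3.png

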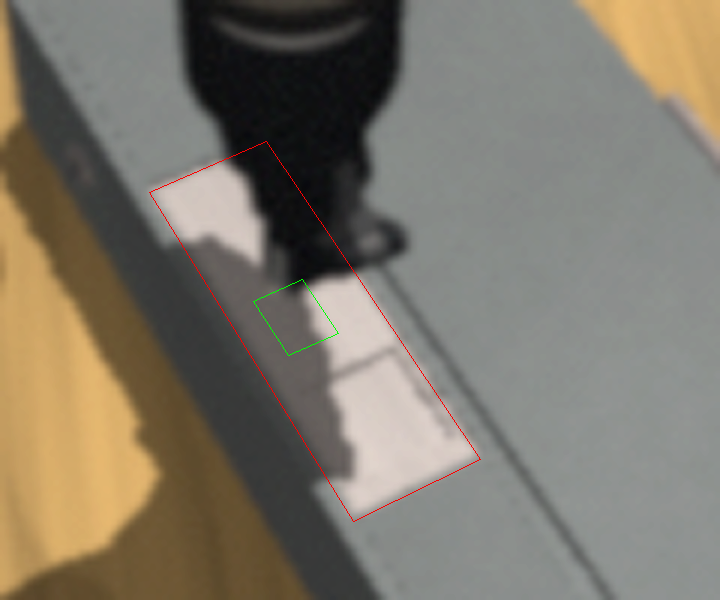

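Run:
```python
from station import bot
import cv2,numpy as np
from h import world
np.set_printoptions(precision=3,suppress=True)
o=bot.get_obs();print(o["eef_pos"],o["contact_force"],o["q"])
s,t=bot.read_camera("side"),bot.read_camera("top")
for z in(.09,.1,.12,.14,.16):print(z,world(s,[(318,238),(334,229),(337,231)],z)[:,:2].ravel(),world(t,[(350,208),(345,208)],z)[:,:2].ravel())
for n,c in(("side",s),("top",t)):
    print(n,-cv2.Rodrigues(c["rvec"])[0].T@c["tvec"].ravel())
    print(cv2.projectPoints(o["eef_pos"]+np.array([[0,0,0],[0,0,.02],[0,0,.05],[0,0,.1]]),c["rvec"],c["tvec"],c["K"],None)[0][:,0])
a=t["img"][170:240,320:420,::-1]
cv2.imwrite("pics/t4.png",cv2.convertScaleAbs(cv2.resize(a,None,fx=7,fy=7,interpolation=cv2.INTER_CUBIC),alpha=2))
```

```text
[ 0.541 -0.046  0.09 ] [-0.235  0.04   0.521] [ 0.233  0.423 -0.327  1.957  0.187  0.79  -1.431]
0.09 [ 0.541 -0.033  0.583 -0.014  0.589 -0.021] [ 0.53  -0.009  0.53   0.004]
0.1 [ 0.54  -0.04   0.581 -0.021  0.587 -0.027] [ 0.529 -0.008  0.53   0.004]
0.12 [ 0.538 -0.053  0.578 -0.034  0.584 -0.041] [ 0.528 -0.007  0.528  0.005]
0.14 [ 0.536 -0.067  0.575 -0.048  0.581 -0.055] [ 0.527 -0.005  0.527  0.007]
0.16 [ 0.534 -0.08   0.572 -0.062  0.578 -0.068] [ 0.526 -0.004  0.526  0.008]
side [ 0.469 -0.53   0.837]
[[318.805 242.325]
 [318.756 237.58 ]
 [318.678 230.136]
 [318.538 216.778]]
top [0.465 0.063 1.149]
[[364.892 203.357]
 [365.718 202.754]
 [367.018 201.805]
 [369.364 200.092]]
```

View pics/t4.png

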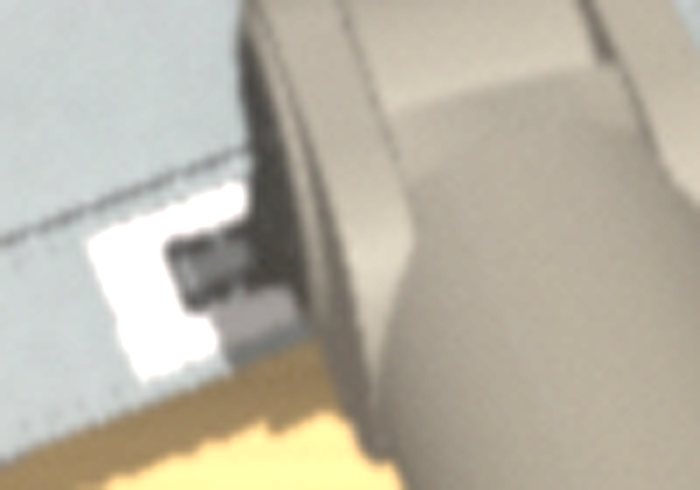

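Run:
```python
from station import bot
import cv2,numpy as np
c=bot.read_camera("side");a=c["img"][175:265,270:380,::-1]
a=np.uint8(255*(a/255.)**.4)
cv2.imwrite("pics/s5.png",cv2.resize(a,None,fx=6.5,fy=6.5,interpolation=cv2.INTER_CUBIC))
```

```text
(no output)
```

View pics/s5.png

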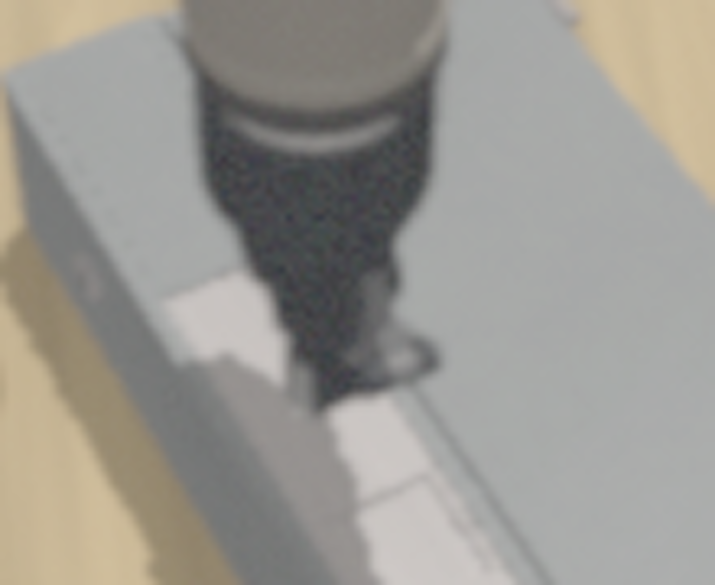

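The picture shows the black gripper with a small grey fingertip ending near crop (310,410). That is roughly 10–20 mm above the strip, so when shut the tips sit higher than the reported TCP. Force stays the guide, and I'll keep descending in small steps.

move_arm(commands="0 0 0 0.1 0 0 0; 0 0 0 0.1 0 0 0; 0 0 0 0 0 0 0")

```text
t: 8.8
eef_pos: [0.5404, -0.046, 0.088]
tool_rot: [-0.0, 0.986, 0.169, -0.0]
contact_force: [0.9, -0.7, 0.5]
gripper_width: -0.003
```

move_arm(commands="0 0 0 0.1 0 0 0; 0 0 0 0.1 0 0 0; 0 0 0 0 0 0 0")

```text
t: 9.05
eef_pos: [0.5404, -0.046, 0.0861]
tool_rot: [-0.0, 0.986, 0.169, -0.0]
contact_force: [0.5, -0.8, -0.1]
gripper_width: -0.001
```

move_arm(commands="0 0 0 0.1 0 0 0; 0 0 0 0.1 0 0 0; 0 0 0 0 0 0 0")

```text
t: 9.3
eef_pos: [0.5405, -0.046, 0.0841]
tool_rot: [-0.0, 0.986, 0.169, -0.0]
contact_force: [0.5, 0.7, -0.6]
gripper_width: 0.005
```

move_arm(commands="0 0 0 0.1 0 0 0; 0 0 0 0.1 0 0 0; 0 0 0 0 0 0 0")

```text
t: 9.55
eef_pos: [0.5405, -0.046, 0.0821]
tool_rot: [-0.0, 0.986, 0.169, -0.0]
contact_force: [0.1, 0.1, 0.7]
gripper_width: 0.0
```

move_arm(commands="0 0 0 0.1 0 0 0; 0 0 0 0.1 0 0 0; 0 0 0 0 0 0 0")

```text
t: 9.8
eef_pos: [0.5405, -0.046, 0.0801]
tool_rot: [-0.0, 0.986, 0.169, -0.0]
contact_force: [-0.6, 0.7, 0.3]
gripper_width: -0.001
```

move_arm(commands="0 0 0 0.1 0 0 0; 0 0 0 0.1 0 0 0; 0 0 0 0 0 0 0")

```text
t: 10.05
eef_pos: [0.5405, -0.046, 0.0781]
tool_rot: [-0.0, 0.986, 0.169, -0.0]
contact_force: [0.1, 0.5, -0.2]
gripper_width: 0.003
```

move_arm(commands="0 0 0 0.1 0 0 0; 0 0 0 0.1 0 0 0; 0 0 0 0 0 0 0")

```text
t: 10.3
eef_pos: [0.5404, -0.046, 0.0761]
tool_rot: [-0.0, 0.986, 0.169, -0.0]
contact_force: [0.3, 0.2, -0.3]
gripper_width: 0.001
```

Run:
```python
from station import bot
import cv2,numpy as np
np.set_printoptions(precision=2,suppress=True)
o=bot.get_obs();print(o["joint_torque"],o["torque"])
c=bot.read_camera("side");a=c["img"][185:265,280:380,::-1]
a=np.uint8(255*(a/255.)**.5)
cv2.imwrite("pics/s6.png",cv2.resize(a,None,fx=7,fy=7,interpolation=cv2.INTER_CUBIC))
```

```text
[ -0.02 -50.    -2.81 -21.36   0.02  -0.04  -0.01] [ 0.03 -0.03 -0.01]
```

View pics/s6.png

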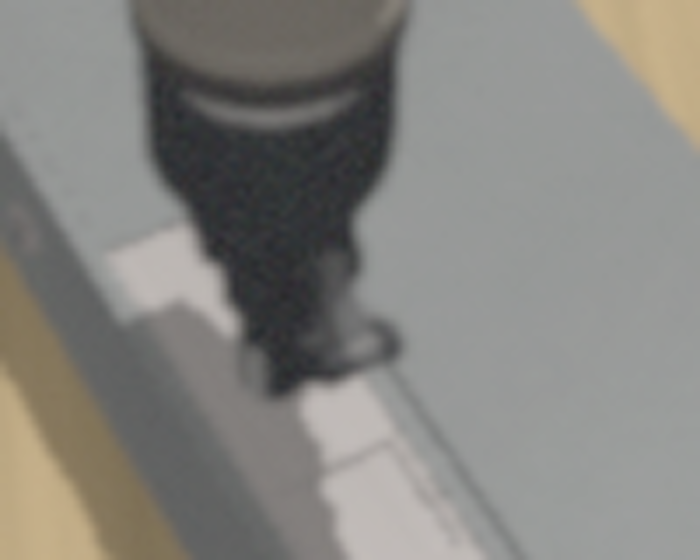

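The fingertip now ends at about crop (275,395), pixel (319,241), which puts it only slightly above the strip. I'll carry on in 1 mm steps.

move_arm(commands="0 0 0 0.1 0 0 0; 0 0 0 0.1 0 0 0; 0 0 0 0 0 0 0")

```text
t: 10.6
eef_pos: [0.5405, -0.046, 0.0741]
tool_rot: [-0.0, 0.986, 0.169, -0.0]
contact_force: [0.5, 0.2, -0.3]
gripper_width: 0.004
```

move_arm(commands="0 0 0 0.1 0 0 0; 0 0 0 0 0 0 0")

```text
t: 10.77
eef_pos: [0.5405, -0.046, 0.0731]
tool_rot: [-0.0, 0.986, 0.169, -0.0]
contact_force: [0.3, -0.4, -0.1]
gripper_width: 0.001
```

move_arm(commands="0 0 0 0.1 0 0 0; 0 0 0 0 0 0 0")

```text
t: 10.93
eef_pos: [0.5405, -0.046, 0.0722]
tool_rot: [-0.0, 0.986, 0.169, -0.0]
contact_force: [-0.3, -0.3, -1.2]
gripper_width: 0.001
```

move_arm(commands="0 0 0 0.1 0 0 0; 0 0 0 0 0 0 0")

```text
t: 11.1
eef_pos: [0.5406, -0.046, 0.0712]
tool_rot: [-0.0, 0.986, 0.169, 0.0]
contact_force: [0.1, -0.4, -0.3]
gripper_width: -0.004
```

move_arm(commands="0 0 0 0.1 0 0 0; 0 0 0 0 0 0 0")

```text
t: 11.27
eef_pos: [0.5407, -0.046, 0.0711]
tool_rot: [0.0, 0.986, 0.169, -0.0]
contact_force: [-2.3, 0.3, 8.2]
gripper_width: -0.001
```

move_arm(commands="0 0 0 0.1 0 0 0; 0 0 0 0 0 0 0")

```text
t: 11.43
eef_pos: [0.5407, -0.046, 0.071]
tool_rot: [0.0, 0.986, 0.169, 0.0]
contact_force: [-6.6, 0.6, 17.6]
gripper_width: -0.002
```

move_arm(commands="0 0 0 0.1 0 0 0; 0 0 0 0 0 0 0")

```text
t: 11.6
eef_pos: [0.5407, -0.046, 0.0709]
tool_rot: [0.001, 0.986, 0.169, 0.0]
contact_force: [-9.6, -1.3, 26.7]
gripper_width: -0.0
```

move_arm(commands="0 0 0 0.1 0 0 0; 0 0 0 0 0 0 0")

```text
t: 11.77
eef_pos: [0.5407, -0.0461, 0.0708]
tool_rot: [0.001, 0.986, 0.169, 0.0]
contact_force: [-13.0, -0.4, 35.1]
gripper_width: -0.001
```

move_arm(commands="0 0 0 0.1 0 0 0; 0 0 0 0 0 0 0")

```text
t: 11.93
eef_pos: [0.5408, -0.0461, 0.0708]
tool_rot: [0.001, 0.986, 0.168, 0.0]
contact_force: [-17.1, -0.4, 45.0]
gripper_width: -0.0
```

move_arm(commands="0 0 0 0.1 0 0 0; 0 0 0 0 0 0 0")

```text
t: 12.1
eef_pos: [0.5408, -0.0461, 0.0707]
tool_rot: [0.001, 0.986, 0.168, 0.0]
contact_force: [-20.6, 1.1, 53.3]
gripper_width: 0.001
```

Contact came at a reported z of 0.071, with about 9 N/mm stiffness. I batched too many steps there, so I'll read the moment to see where contact lies and then back off.

Run:
```python
from station import bot
import numpy as np
np.set_printoptions(precision=3,suppress=True)
o=bot.get_obs();print(o["contact_force"],o["torque"],o["eef_pos"],o["q"])
```

```text
[-20.581   1.097  53.338] [0.009 4.404 0.011] [ 0.541 -0.046  0.071] [ 0.223  0.451 -0.318  1.97   0.205  0.75  -1.448]
```

move_arm(commands="0 0 0 -0.3 0 0 0; 0 0 0 -0.2 0 0 0; 0 0 0 0 0 0 0")

```text
t: 12.35
eef_pos: [0.5411, -0.046, 0.071]
tool_rot: [0.0, 0.986, 0.169, 0.001]
contact_force: [-2.3, -0.0, 12.7]
gripper_width: 0.001
```

The moment fits contact on the tool axis about 0.21 m below the sensor, so it is the fingertips on the strip. The shut tips therefore end about 27 mm short of the reported TCP. Now I'll lift, shift 5.9 cm along tool y over the button and re-touch.

move_arm(commands="0 0 0 -0.5 0 0 0; 0 0 0 -0.2 0 0 0; 0 0 2 0 0 0 0; 0 0 2 0 0 0 0; 0 0 1.9 0 0 0 0; 0 0 0 0 0 0 0; 0 0 0 0 0 0 0")

```text
t: 12.93
eef_pos: [0.56, -0.1027, 0.0768]
tool_rot: [-0.0, 0.986, 0.168, -0.0]
contact_force: [0.1, 1.5, -0.4]
gripper_width: 0.0
```

Run:
```python
from go import *
import cv2
np.set_printoptions(precision=3,suppress=True)
rel([.561,-.102,.071],np.radians(19.4));print(bot.get_obs()["contact_force"])
c=bot.read_camera("side");a=c["img"][185:285,270:390,::-1]
a=np.uint8(255*(a/255.)**.5)
cv2.imwrite("pics/s7.png",cv2.resize(a,None,fx=6,fy=6,interpolation=cv2.INTER_CUBIC))
```

```text
shift cm [ 0.119 -0.033  0.576] turn deg [-0.017  0.045 -0.114]
[ 0.099  1.458 -0.397]
```

View pics/s7.png

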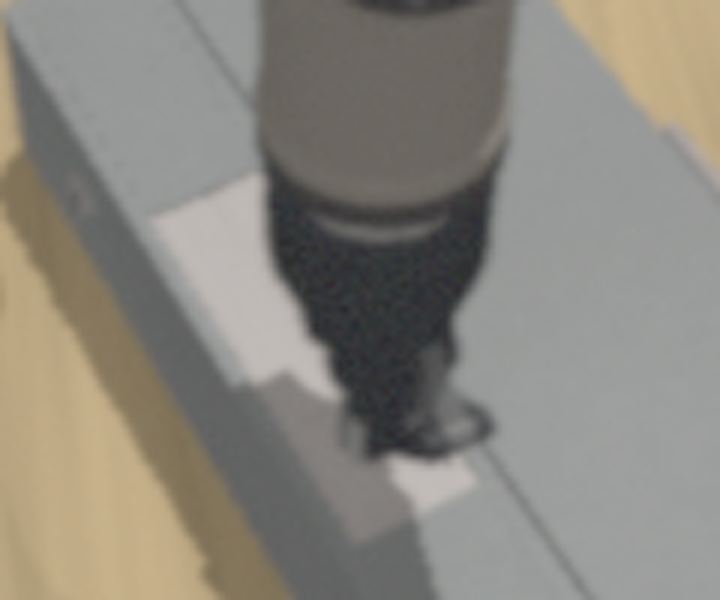

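The fingers are now over the right part of the strip, with the button beneath and tips near (380,455). I'll lower to just above the button, then step and check the force after each step.

move_arm(commands="0 0.1 0 0.3 0 0 0; 0 0 0 0.2 0 0 0; 0 0 0 0 0 0 0")

```text
t: 13.23
eef_pos: [0.5606, -0.1002, 0.0717]
tool_rot: [-0.0, 0.986, 0.169, -0.0]
contact_force: [-0.9, 0.4, 0.4]
gripper_width: -0.001
```

move_arm(commands="0 0 0 0.1 0 0 0; 0 0 0 0 0 0 0")

```text
t: 13.4
eef_pos: [0.561, -0.1008, 0.0711]
tool_rot: [-0.0, 0.986, 0.169, -0.0]
contact_force: [-0.3, -0.5, 0.1]
gripper_width: -0.0
```

move_arm(commands="0 0 0 0.1 0 0 0; 0 0 0 0 0 0 0")

```text
t: 13.57
eef_pos: [0.5611, -0.1012, 0.0702]
tool_rot: [0.0, 0.986, 0.169, -0.0]
contact_force: [-0.2, -0.3, -0.6]
gripper_width: 0.003
```

The tips are already below the strip's contact height without touching, so this is the recess.

move_arm(commands="0 0 0 0.1 0 0 0; 0 0 0 0 0 0 0")

```text
t: 13.73
eef_pos: [0.5611, -0.1013, 0.0692]
tool_rot: [0.0, 0.986, 0.169, -0.0]
contact_force: [0.4, -0.3, -0.1]
gripper_width: -0.003
```

move_arm(commands="0 0 0 0.1 0 0 0; 0 0 0 0 0 0 0")

```text
t: 13.9
eef_pos: [0.5612, -0.1013, 0.0682]
tool_rot: [-0.0, 0.986, 0.169, 0.0]
contact_force: [0.3, 0.5, 0.2]
gripper_width: 0.001
```

move_arm(commands="0 0 0 0.05 0 0 0; 0 0 0 0 0 0 0")

```text
t: 14.07
eef_pos: [0.5612, -0.1013, 0.068]
tool_rot: [0.0, 0.986, 0.169, 0.0]
contact_force: [-1.0, 0.3, 2.0]
gripper_width: 0.003
```

move_arm(commands="0 0 0 0.05 0 0 0; 0 0 0 0 0 0 0")

```text
t: 14.23
eef_pos: [0.5612, -0.1013, 0.0676]
tool_rot: [0.0, 0.986, 0.169, 0.0]
contact_force: [-0.8, 0.1, 4.4]
gripper_width: 0.003
```

Contact came at 0.068, exactly 3 mm lower than on the strip, and it yields softly, so this is the button. I'll press it in fully.

move_arm(commands="0 0 0 0.15 0 0 0; 0 0 0 0.15 0 0 0; 0 0 0 0.15 0 0 0; 0 0 0 0.15 0 0 0; 0 0 0 0.1 0 0 0; 0 0 0 0 0 0 0")

```text
t: 14.73
eef_pos: [0.5613, -0.1013, 0.0619]
tool_rot: [0.0, 0.986, 0.169, -0.0]
contact_force: [-6.3, 1.0, 18.3]
gripper_width: 0.002
```

Travel was 6 mm and it has bottomed out at 18 N. Retreating up and back.

move_arm(commands="0 0 0 -0.5 0 0 0; 0 0 0 -1 0 0 0; 0 -0.5 0 -2 0 0 0; 0 -1 0 -3 0 0 0; 0 -1 0 -3 0 0 0; 0 -1 0 -3 0 0 0; 0 -2 0 -2 0 0 0; 0 -2 0 -1 0 0 0; 0 -2 0 0 0 0 0; 0 -1 0 0 0 0 0; 0 0 0 0 0 0 0; 0 0 0 0 0 0 0")

```text
t: 15.73
eef_pos: [0.4622, -0.1362, 0.2152]
tool_rot: [-0.0, 0.986, 0.168, 0.0]
contact_force: [-0.1, 1.1, 0.3]
gripper_width: 0.003
```

move_arm(commands="0 0 0 0 0 0 0; 0 0 0 0 0 0 0; 0 0 0 0 0 0 0; 0 0 0 0 0 0 0; 0 0 0 0 0 0 0; 0 0 0 0 0 0 0; 0 0 0 0 0 0 0; 0 0 0 0 0 0 0; 0 0 0 0 0 0 0; 0 0 0 0 0 0 0; 0 0 0 0 0 0 0; 0 0 0 0 0 0 0")

```text
t: 16.73
eef_pos: [0.4621, -0.1362, 0.2153]
tool_rot: [0.0, 0.986, 0.169, 0.0]
contact_force: [-0.5, 0.4, 1.0]
gripper_width: 0.003
```

Run:
```python
from station import bot
import cv2
c=bot.read_camera("side")["img"][:,:,::-1];t=bot.read_camera("top")["img"][:,:,::-1]
cv2.imwrite("pics/end.png",cv2.vconcat([cv2.resize(c[80:400,180:500],(600,600))[:, :],])[:, :] if 0 else cv2.hconcat([c[80:400,200:560],t[60:380,150:550]]))
o=bot.get_obs();print(o["t"],o["contact_force"],o["joint_vel"])
```

```text
16.8333 [ 0.47160197  0.26172241 -0.025906  ] [ 9.85521622e-04 -7.88419272e-04 -1.71035471e-06  3.58531270e-04
 -6.20314592e-04 -1.24173632e-03  6.64093628e-04]
```

View pics/end.png

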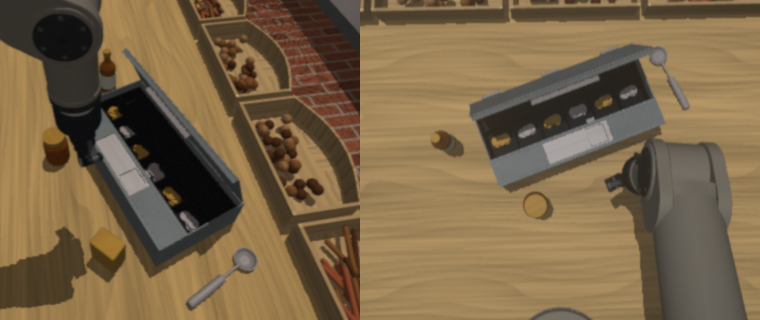

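The lid stands open (left view: raised from (125,55) to (240,205)). The jar, tin, bottle and spoon appear in their places, and the hand is clear. Handing in.

```bash
python3 -c "
from station import bot;print(bot.hand_in())"
```

```text
the job is handed in; nothing more can be done
None
```

The till is open and the job is handed in; the robot gave no verdict. I found the button from its faint outline in the top camera rather than by sweeping the strip, then confirmed it by touch. It lies about 52 mm right of the strip's middle.

- **Touch and press:** I touched the plain strip first. The button then met the fingers 3 mm lower and yielded, and I pressed it through its full 6 mm, to about 18 N. After that I pulled the hand back and up.
- **Last checks:** At 16.8 s the pictures showed the lid standing open and the hand clear, with only noise on the force reading. By eye, the jar, tin, bottle and spoon were where they started. I did not measure the lid angle, the button's spring-back or the objects' positions.

**Disagreements:**
- **Fingertip height:** Contact with the strip came with the TCP reading 0.071 m instead of 0.098 m. The shut fingertips seem to end about 27 mm short of the stated TCP, so I relied on force rather than height.
- **First touch too hard:** I sent six 1 mm steps without checking between them, and the force on the strip reached about 53 N vertically (57 N in all). That is below the 150 N finger and 120 N wrist limits. The measured moment fits contact at the fingertips but does not prove it, and the gripper body's limit is 40 N.

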